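# Count brass buttons through the gate of a counting tray

## Robot

A 6-joint arm with a two-finger parallel gripper is mounted at the origin on the work surface. World frame = base frame: x ahead of the robot, y to its left, z up, the work surface at z = 0. Lengths are in mm, angles in degrees, forces in N, time in s.
With the tool pointing down it reaches from about 275 to 775 mm from the base axis. Payload 14.6 kg.
Tool frame: the origin (TCP) lies between the finger pads; the fingertips stand env.tcp_to_tips ahead of it and the grasp point (between the pads) lies 11 mm behind it (env.tcp_to_tips is the distance from the TCP to the fingertips, in mm); z points along the fingers, y is the line along which they close (so a half turn about z gives the same grasp; the last joint's range is limited). The gripper opens to 85 mm and grips with 20 to 120 N. Pads are 22 mm wide; open, the fingers measure 114 mm over their backs; the gripper's body (76 mm by 85 mm) begins 54 mm behind the grasp point. The pads swing forward as they close: fully open they stand 13 mm farther back than shut.
Start: joints at [-74.502, 15.075, -2.767, 72.158, 0, 81.102], TCP at [216.845, -478.128, 239.278] pointing down, gripper open.
Joint ranges: [-151.79, 151.79], [-50.71, 97.33], [-67.44, 78.34], [-121.81, 120.89], [-77.56, 73.72], [-180, 180]. Speed limits (degrees/s): [108.29, 108.29, 147.25, 159.86, 180, 180].

## Interface

Orientations are given as [roll, pitch, yaw] about the fixed x, y, z axes, in that order (R = Rz(yaw) Ry(pitch) Rx(roll)).
In Python, from workcell import env, planner, get_image, readout gives the robot as it stands. Calls block until the motion is done:
- env.reach(position, orientation): joint-space move of the TCP to a pose.
- env.movel(position, frame=None, max_speed=150): straight line of the TCP; frame=None keeps the orientation; max_speed is the mean speed in mm/s.
- env.move_joints(angles): joint-space move.
- env.open_jaws() and env.close(): open the fingers fully, or close them until they stop; the grip force is fixed at half the most.
- env.wait(seconds).
- planner.solve_ik(position, orientation): joint angles nearest the present ones, or None.
- get_image(name): name is "side" or "top"; returns a dict with "pixels" (420x560x3 uint8, blue, green, red), "K" (3x3 intrinsics, pixels), "R" (3x3) and "t" (3): a world point X has camera coordinates R X + t. Camera axes: x right, y down, z forward; pixel columns grow to the right and rows downward; lengths in mm; the calibration is good to about 2 mm. A picture is of the moment at which its call begins. There is no depth.
A pose or a line that the arm cannot do raises env.IKError and nothing moves.
- env.sign_off(): hands the job in; it is judged then, once.
Readings, each from a call of its own:
- readout.read_time(): time.
- readout.read_qpos(): joint angles.
- readout.read_joint_vel(): joint speeds.
- readout.read_joint_efforts(): joint torques, N m.
- readout.read_tcp_pos(): TCP position.
- readout.read_tcp_rot(): TCP orientation.
- readout.read_contact_force(): force on the tool from outside, world axes, zero at the start.
- readout.read_moment(): the same for the moment, N m.
- readout.read_grip_width(): finger opening in mm.
- readout.read_finger_force(): force on a finger pad.
Only numpy, scipy, OpenCV 4.12 (cv2) and the standard library are available. Lean on these libraries where they do the work, as an engineer would, in place of code of your own. Each camera call takes 0.05 s, during which the arm holds its last target. There are 200 camera calls.

## Task

Sweep the three brass buttons along the counting tray with the fingertips, one at a time, through the narrow gate in the fence so that each drops into the slot behind it; bring the next one up to the gate only after the one before has dropped. Push them gently and keep them sliding on the tray: no button is pinched or picked up. Leave the black button on the tray's open side of the fence, and leave the two dies standing on the tray and the screwdriver on the bench where they are.

Things in the scene. Friction and masses are not known exactly. Their poses are not given: they have to be found in the camera images.
- tray: White counting tray, fixed; flat deck 60 mm above the bench. Origin at bench height, z up; own x across it, own y along it towards the slot. Spans x -135 to 135, y -190 to 160 mm, incl. a rim 4 mm thick, 10 mm above the deck. A fence crosses it at y 73 to 77 mm; buttons and dies start on its open side (y < 30 mm). Behind the fence, x -112 to -48, y 92 to 132 mm, a grey box stands 20 mm high.
- gate (a point): Middle of the gate, on the deck, mid-thickness of the fence; axes as the tray's (buttons pass along +y). The gate, 38 mm wide in x, is the only gap in the dark grey fence (4 mm thick, 12 mm above the deck). At each side of it a blue light-barrier head fills x 19 to 30 mm from the middle, y -4.5 to 4.5 mm, 15 mm above the deck.
- slot (a point): Middle of the drop slot's mouth, at deck height, 32 mm beyond the gate along +y; axes as the tray's. An open hole 50 mm in x by 60 mm in y that begins at the fence's rear face (2 mm beyond the gate's middle), under it a steep chute leads to a floor 56 mm below the deck. A button tips in by itself once its centre is well past (about 8 mm) the near edge.
- brass_1: Brass coat button: flat disc 28 mm across, 6 mm thick, about 18 g, lying flat on the deck. Origin at the centre of its underside, z up. It slides with friction and stops when it is no longer pushed.
- brass_2: A second brass button, the same.
- brass_3: A third brass button, the same.
- black: Black button of the same size, left from another job: to stay on the deck, on the open side of the fence (tray y below 61 mm). It may be nudged there.
- die_low: Steel die standing on the deck in one rear corner (far from the gate): 30 mm across, 21 mm high. Origin at the centre of its underside.
- die_high: Dark steel die with a stem standing in the other rear corner: foot 28 mm across, 34 mm high. Origin at the centre of its underside.
- screwdriver: Red-handled screwdriver, 170 mm long, lying on the bench beside the tray's +x side. Its origin lies within it, at bench height.
There are look-alikes about, which are no part of the job. What is shaped like the brass_1 but green or purple is not meant.

How it is judged:
By the outcome, as a careful person would: the job done as asked, in the order asked, and still so for the second after the job is handed in, with the robot touching nothing.
It also fails if it takes over 69 s, if anything falls off the work surface, if the arm or the gripper's body presses on something with over 40 N, if the wrist force passes 120 N, or if a joint passes its speed limit or range.

## Working session

There is one attempt and no reset: what is moved stays moved. The work goes in short steps, each a Python script; the robot and the scene stay as the last script left them, time stands still between calls to the robot, and variables do not carry over. Pictures are saved under pics/ and viewed, at most 10 in all, crops included, and the job is handed in when it is done.

```bash
mkdir -p pics; ls; python3 - <<'E'
from workcell import env, planner, get_image, readout
import cv2,numpy as np
print(env.tcp_to_tips, readout.read_time(), readout.read_tcp_rot(), readout.read_grip_width())
for n in("top","side"):
    d=get_image(n); cv2.imwrite(f"pics/{n}0.png",d["pixels"]); np.savez(f"{n}0.npz",**d)
    R=np.array(d["R"]);print(n,-R.T@np.array(d["t"]),d["K"],R[2])
E
```

```text
pics
8.0 0.0 [-1.79942541e+02 -9.95818857e-03  2.43966648e+01] 85.4814826746858
top [509.08270604 -19.74907321 763.13450965] [[424.3885286    0.         282.8403188 ]
 [  0.         424.3885286  208.56665167]
 [  0.           0.           1.        ]] [ 0.11924245  0.00105727 -0.9928646 ]
side [ 342.97012157 -398.19409749  588.3204247 ] [[429.68724012   0.         279.88200833]
 [  0.         429.68724012 214.20833611]
 [  0.           0.           1.        ]] [ 0.37532728  0.51843954 -0.7683423 ]
```

View pics/top0.png

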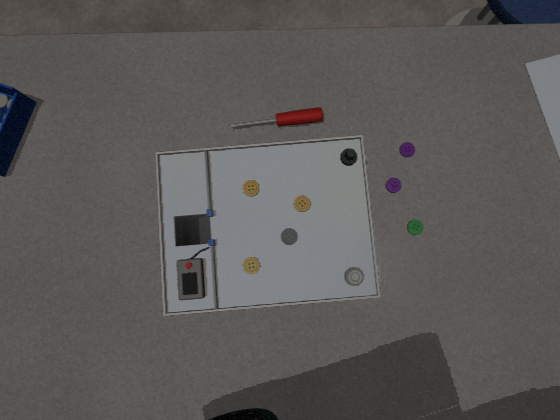

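View pics/side0.png

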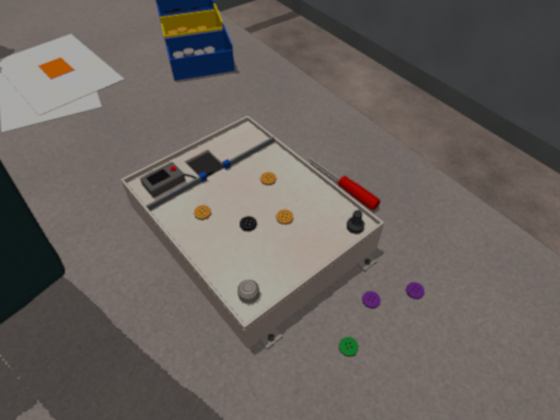

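Top view: brass buttons at (251,188), (302,204) and (251,265), and black at (289,236). The gate lies between the blue heads at (210,212) and (212,243). Dies are at (349,157) and (354,276), the screwdriver at about (280,118). What could be taken for brass: purple (407,150), (394,185), green (415,227), all off the tray, and black (289,236), by colour. The side view agrees. I choose the three orange-brass discs on the deck.

```bash
cat > h.py <<'E'
import cv2,numpy as np
def ray(d,uv,z):
    K,R,t=[np.array(d[k],float) for k in("K","R","t")]
    c=-R.T@t; v=R.T@np.linalg.inv(K)@[uv[0],uv[1],1]
    return c+v*(z-c[2])/v[2]
def blobs(m,lo,hi):
    m=m.astype(np.uint8); n,l,s,c=cv2.connectedComponentsWithStats(m)
    return [c[i] for i in range(1,n) if lo<s[i,4]<hi]
def hsv(d): return cv2.split(cv2.cvtColor(np.ascontiguousarray(d["pixels"]),cv2.COLOR_BGR2HSV))
def brass(d):
    h,s,v=hsv(d); m=((h>10)&(h<28)&(s>90)&(v>90)).astype(np.uint8)
    m=cv2.morphologyEx(m,cv2.MORPH_CLOSE,np.ones((3,3),np.uint8))
    return blobs(m,30,500)
E
python3 - <<'E'
from h import *
np.set_printoptions(precision=1,suppress=True)
for n in("top","side"):
    d=np.load(n+"0.npz"); h,s,v=hsv(d)
    print(n,"brass",[(c,ray(d,c,66 if n=="top" else 65)[:2]) for c in brass(d)])
    b=blobs((h>100)&(h<125)&(s>130)&(v>60),8,120); print("blue",[(c,ray(d,c,74)[:2]) for c in b])
d=np.load("top0.npz")
for nm,uv,z in [("c1",(157,153),70),("c2",(361,137),70),("c3",(378,296),70),("c4",(166,314),70),("black",(289,236.5),65),("dieH",(349,156),85),("dieL",(354,276),81)]: print(nm,ray(d,uv,z)[:2])
h,s,v=hsv(d)
m=((s<40)&(v>110)).astype(np.uint8); m[:120]=0;m[330:]=0;m[:,:140]=0;m[:,390:]=0
c=max(cv2.findContours(cv2.morphologyEx(m,cv2.MORPH_CLOSE,np.ones((15,15))),0,2)[0],key=cv2.contourArea)
P=np.array([ray(d,p[0],70)[:2] for p in c],np.float32); print("rect",cv2.minAreaRect(P))
p=d["pixels"]; cv2.imwrite("pics/crop.png",cv2.resize(p[130:325,145:385],None,fx=3,fy=3,interpolation=cv2.INTER_CUBIC))
E
```

```text
top brass [(array([250.7, 187.6]), array([629.2,  33.7])), (array([301.8, 203.2]), array([601.1, -50.6])), (array([251.1, 265.1]), array([501.2,  34.6]))]
blue [(array([546.6,   7.2]), array([ 933. , -482.6])), (array([531.2,   9. ]), array([ 930.3, -455.7])), (array([557.3,   9.1]), array([ 929.2, -500.7])), (array([524.8,  13.8]), array([ 921.7, -443.9])), (array([530.3,  15. ]), array([ 919.3, -453.2])), (array([ 5.8, 85.9]), array([811.6, 447.1])), (array([209. , 212.6]), array([587.8, 101.8])), (array([211.2, 242.4]), array([539.1,  98.2]))]
side brass [(array([55.3, 67.5]), array([448.3, 595.3])), (array([267.8, 178. ]), array([629.6,  32. ])), (array([202. , 211.8]), array([501.8,  32.9])), (array([284.2, 216.3]), array([601.5, -52.7]))]
blue [(array([212.1,   1.1]), array([885.6, 650.8])), (array([226.3, 163.6]), array([587. ,  95.8])), (array([202.6, 175.6]), array([539.6,  94.8]))]
c1 [690.4 189.5]
c2 [ 710.5 -152.6]
c3 [ 447.9 -168.7]
c4 [426.5 171.3]
black [546.5 -28.2]
dieH [ 674.7 -128.8]
dieL [ 480.8 -129.7]
rect ((569.642822265625, 9.372360229492188), (268.7806396484375, 351.93267822265625), 3.6425416469573975)
```

View pics/crop.png

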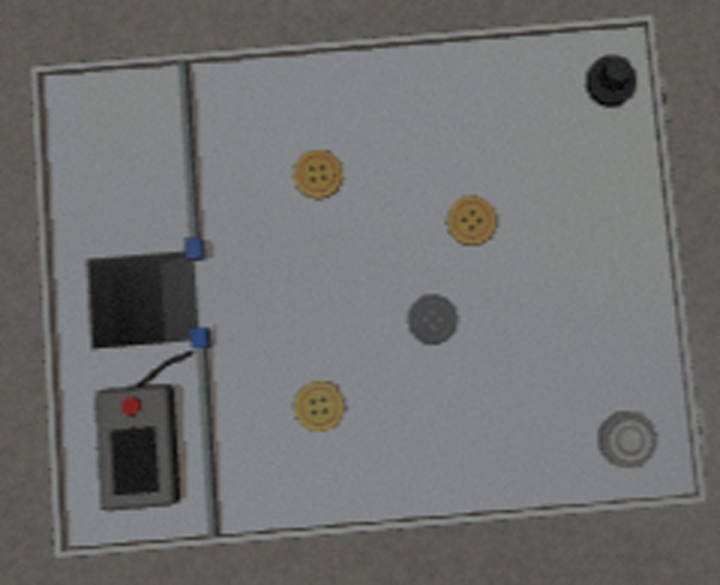

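Tray rectangle is 269×352 mm against 270×350 given. The blue heads are 48.8 mm apart against 49, and both views agree within 2 mm in x, so the measurements hold. The crop confirms brass at the chosen three, with black left of centre. I'll take the -x button first, with tool axes aligned to the tray and fingers shut.

```bash
cat > r.py <<'E'
from workcell import env, planner, get_image, readout
from h import *
np.set_printoptions(precision=1,suppress=True)
YAW=3.7; G=np.array([563.4,98.0]); c,s=np.cos(np.radians(YAW)),np.sin(np.radians(YAW))
U=np.array([[c,s],[-s,c]])           # world -> gate axes
LOW,HI=70.5,96
def W(x,y,z): return [*(G+np.array([x,y])@U),z]
def go(x,y,z,v=150): env.movel(W(x,y,z),max_speed=v)
def push(a,b,v=60):                  # descend at a, sweep to b, lift
    go(*a,HI,250); go(*a,LOW,80); go(*b,LOW,v)
    f=readout.read_contact_force()
    print("tcp",U@(readout.read_tcp_pos()[:2]-G),readout.read_tcp_pos()[2],"F",f)
    
def see(name=None):
    for n in("top","side"):
        d=get_image(n)
        if name: cv2.imwrite(f"pics/{name}_{n}.png",d["pixels"])
        o=[U@(ray(d,q,66 if n=="top" else 65)[:2]-G) for q in brass(d)]
        h,s,v=hsv(d); b=[U@(ray(d,q,74)[:2]-G) for q in blobs((h>100)&(h<125)&(s>130)&(v>60),8,120)]
        f=lambda L:[p for p in L if abs(p[0])<140 and -270<p[1]<40]
        print(n,*f(o),"blue",*f(b))
    print("t",readout.read_time())
E
python3 - <<'E'
from r import *
see()
for yaw in(3.7,183.7-360): print(yaw,planner.solve_ik(W(-99,-60,150),[180,0,yaw]))
env.close(); print(readout.read_grip_width(),readout.read_time())
yaw=3.7
if planner.solve_ik(W(-99,-60,150),[180,0,3.7]) is None: yaw-=180
env.reach(W(-99,-60,130),[180,0,yaw])
print(readout.read_tcp_pos(),readout.read_tcp_rot(),readout.read_time())
push((-99,-60),(-45,-60))
go(-55,-60,LOW); go(-75,-60,HI,250); see("p1")
E
```

```text
top [ 61.5 -68.3] [  28.  -150.7] [-66.1 -59.3] blue [24.5  2.2] [-24.    1.9]
side [ 61.9 -70.2] [-65.7 -61. ] [  28.3 -152.8] blue [23.4 -3.7] [-24.   -1.6]
t 0.2
3.7 [ -6.1  12.5 -20.8  56.7   0.  170.2]
-176.3 [ -6.1  12.5 -20.8  56.7   0.   -9.8]
0.1918081536096223 0.9667
[468.7  31.1 130.1] [180.   -0.    3.7] 3.05
tcp [-45.3 -60. ] 70.46831542312385 F [ 0.4  0.1 -0.6]
top [ 61.4 -68.4] [  28.  -150.8] blue
side [ 61.9 -70. ] [-20.3 -61. ] [  28.3 -152.8] blue [23.1 -3.8]
t 5.4833
```

The button sits at x −20.3 with the TCP at −45.3, so the offset is 25 as expected. Joint 6 is near its limit, so I'll flip the wrist half a turn and continue.

```bash
python3 - <<'E'
from r import *
env.reach(W(-75,-60,110),[180,0,YAW-180]); print(readout.read_qpos(),readout.read_time())
go(-56,-60,HI); push((-56,-60),(-25.2,-60))
go(-35,-60,LOW); go(-50,-97,HI,250); see("p2")
E
```

```text
[ -5.6  16.6 -21.9  51.6   0.   -9.3] 8.1333
tcp [-25.3 -60. ] 70.33094816011769 F [-0.8 -0.3  0.1]
top blue
side [ 61.8 -70.1] [  28.3 -152.9] blue
t 10.5167
```

```bash
python3 - <<'E'
from r import *
push((0,-97),(0,-58))
go(0,-66,LOW); go(45,-90,HI+10,250); see("p3")
E
```

```text
tcp [  0. -58.] 70.46788810949454 F [-0.2 -1.1 -1. ]
top blue
side [ 59.7 -74.6] [  0.4 -36.6] [  28.4 -152.7] blue [23.1 -3.8] [-23.9  -2. ]
t 12.8833
```

View pics/p3_side.png

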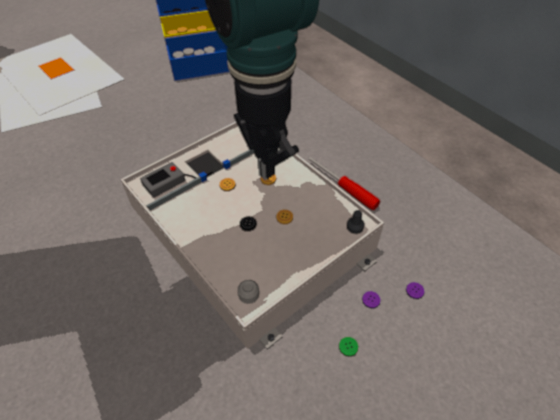

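The side view shows the first button at (228,184), square before the gate (heads at 203,176 and 226,164), at x ≈ 0.4, with the arm clear. The fingertip half-thickness along y is about 8 mm. Now I push it through.

```bash
python3 - <<'E'
from r import *
go(0,-75,HI+10,250); push((0,-70),(0,-4),50)
go(0,-30,LOW); go(62,-104,HI,250); see("p4")
E
```

```text
tcp [ 0.1 -4.2] 70.49454500019297 F [ 0.4  0.9 -0.3]
top blue
side [ 60.4 -69.7] [  28.3 -152.8] blue [23.1 -3.8] [-23.9  -2. ]
t 16.3833
```

```bash
python3 - <<'E'
import cv2
a=[cv2.resize(cv2.imread(f"pics/p4_{n}.png")[100:330,100:400],(390,299)) for n in("top","side")]
cv2.imwrite("pics/p4c.png",cv2.hconcat(a))
E
```

```text
(no output)
```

View pics/p4c.png

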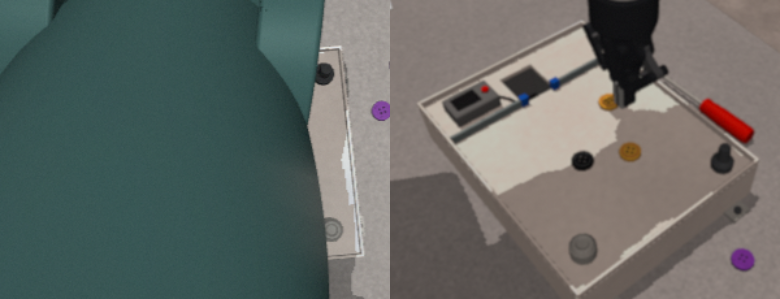

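The slot is empty of brass above deck and nothing lies between gate and slot, so the first button has dropped. Remaining: (606,102) and (630,152) in the crop. Next is the +x button: nudge forward, then sideways.

```bash
python3 - <<'E'
from r import *
push((61.8,-104),(61.8,-80.5))
go(61.8,-86,LOW); go(61.8,-90,HI); go(97,-75,HI,250)
push((97,-58),(25.3,-58))
go(35,-58,LOW); go(55,-90,HI,250); see("p5")
E
```

```text
tcp [ 61.8 -80.1] 70.61891279586357 F [ 1.  -0.5  0.5]
tcp [ 25.6 -58.1] 70.46027995282445 F [-0.3  0.  -0.3]
top blue
side [ -0.7 -58.5] [  28.4 -152.7] blue [23.1 -3.8] [-23.9  -2. ]
t 21.2583
```

```bash
python3 - <<'E'
from r import *
go(0,-92,HI+5,250); push((-0.3,-90),(-0.3,-56))
go(0,-66,LOW); go(45,-90,HI+5,250); see("p6")
E
```

```text
tcp [ -0.3 -55.9] 70.49485929468032 F [-0.3 -0.2 -0.8]
top blue
side [ -1.1 -34.6] [  28.3 -152.7] blue [23.1 -3.8] [-23.9  -2. ]
t 23.8083
```

```bash
python3 - <<'E'
from r import *
go(0,-70,HI+5,250); push((0,-67),(0,-4),50)
go(0,-30,LOW); go(5,-40,HI); go(28,-187,HI,250); see("p7")
E
```

```text
tcp [ 0.  -4.2] 70.48612132768997 F [ 0.5 -0.5 -0.3]
top [-4.3 16.4] blue [24.5  1.9] [-24.3   1.7]
side [  26.9 -152.1] blue [23.1 -3.8] [-23.8  -2.1]
t 27.7833
```

```bash
python3 - <<'E'
import cv2
a=[cv2.resize(cv2.imread(f"pics/p7_{n}.png")[120:320,140:400],(390,300),interpolation=cv2.INTER_CUBIC) for n in("top","side")]
cv2.imwrite("pics/p7c.png",cv2.hconcat(a))
E
```

```text
(no output)
```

View pics/p7c.png

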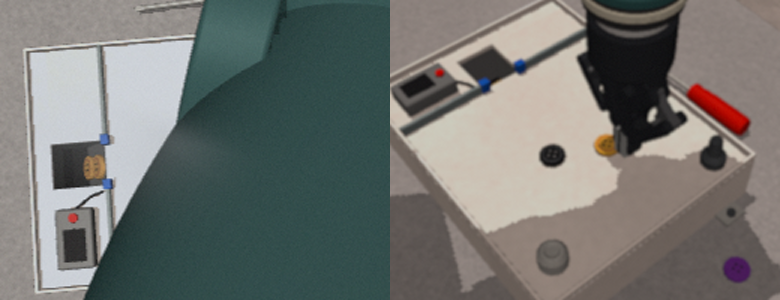

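Top crop: both brass buttons lie tilted together down in the chute, at about (94,167) of the crop. The side view shows none above deck. Black (552,155) is undisturbed. Now the third.

```bash
python3 - <<'E'
from r import *
push((28.2,-185),(28.2,-80.5))
go(28.2,-86,LOW); go(35,-90,HI); go(65,-75,HI,250)
push((63,-58),(25.0,-58))
go(35,-58,LOW); go(55,-90,HI,250); see("p8")
E
```

```text
tcp [ 28.2 -80.7] 70.45651179414621 F [-0.5 -0.  -0.1]
tcp [ 25.3 -58. ] 70.63335756371168 F [-0.6 -0.1  0.4]
top blue
side [ -2. -60.] blue [23.1 -3.8] [-23.9  -2. ]
t 33.4333
```

```bash
python3 - <<'E'
from r import *
go(0,-92,HI+5,250); push((-1,-91),(-1,-57))
go(0,-66,LOW); go(45,-90,HI+5,250); see("p9")
E
```

```text
tcp [ -1.  -56.9] 70.5081225468107 F [0.8 0.3 0.3]
top blue
side [ -2.2 -35.3] blue [23.1 -3.8] [-23.9  -2. ]
t 35.9833
```

```bash
python3 - <<'E'
from r import *
go(0,-70,HI+5,250); push((-1,-67),(-1,-4),50)
go(0,-30,LOW); go(5,-40,HI); go(30,-150,150,250); env.wait(0.5); see("p10")
a=[cv2.resize(cv2.imread(f"pics/p10_{n}.png")[120:320,140:400],(390,300),interpolation=cv2.INTER_CUBIC) for n in("top","side")]
cv2.imwrite("pics/p10c.png",cv2.hconcat(a))
E
```

```text
tcp [-1.  -4.2] 70.47695968775939 F [-0.3 -0.1  0.3]
top blue
side blue [23.1 -3.8] [-23.9  -2. ]
t 40.3667
```

View pics/p10c.png

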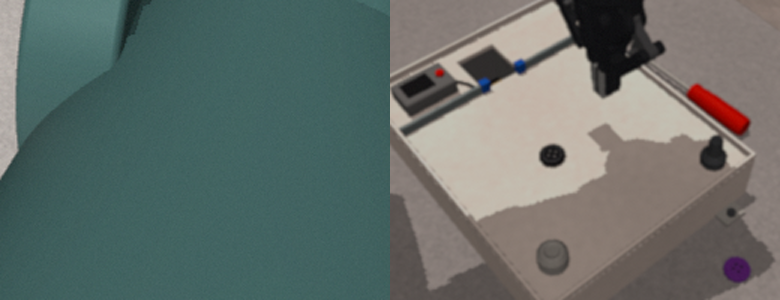

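The side view shows no brass on the deck. Black (552,155), both dies and the screwdriver are in place. I'll swing the arm aside and check the slot from above.

```bash
python3 - <<'E'
from r import *
env.movel([*readout.read_tcp_pos()[:2],235],max_speed=250)
q=list(readout.read_qpos()); q[0]=-70; env.move_joints(q); see("p11")
a=[cv2.resize(cv2.imread(f"pics/p11_{n}.png")[110:330,140:400],(390,330),interpolation=cv2.INTER_CUBIC) for n in("top","side")]
cv2.imwrite("pics/p11c.png",cv2.hconcat(a))
E
```

```text
top [-6.1 19.2] blue [24.7  2.2] [-24.1   1.9]
side blue [23.4 -3.6] [-23.8  -1.5]
t 43.05
```

View pics/p11c.png

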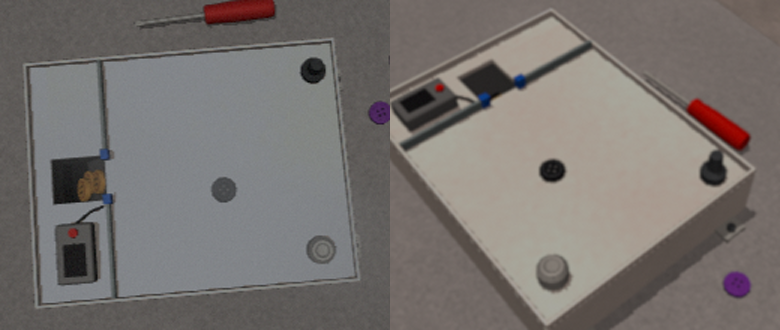

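All three are in the slot at crop (90,183), tilted and below deck. The deck holds only the black button (223,189) and both dies, and the screwdriver is unmoved, so I'm handing in.

```bash
python3 -c "
from workcell import env
print(env.sign_off())"
```

```text
the job is handed in; nothing more can be done
None
```

The three brass buttons were swept through the gate one at a time and dropped into the slot; the black button, both dies and the screwdriver were left in place, and the job was handed in at about 43 s of the 69 s allowed.

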